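Tighten the clothes-rail post until the click wrench trips

ROBOT

A 6-joint arm with a two-finger parallel gripper is mounted at the origin on the work surface. World frame = base frame: x ahead of the robot, y to its left, z up, the work surface at z = 0. Lengths are in mm, angles in rad, forces in N, time in s.
With the tool pointing down it reaches from about 350 to 975 mm from the base axis. Payload 7.1 kg.
Tool frame: the origin (TCP) lies midway between the tips of the shut fingers; the grasp point (between the pads) lies ctrl.grip_point_offset behind it (ctrl.grip_point_offset is the distance from the TCP to the grasp point, in mm); z points along the fingers, y is the line along which they close (so a half turn about z gives the same grasp; the last joint's range is limited). The gripper opens to 88 mm and grips with 3 to 60 N. Pads are 20 mm wide; open, the fingers measure 115 mm over their backs; the gripper's body (75 mm by 178 mm) begins 61 mm behind the grasp point.
Start: joints at [1.301, 0.423, 1.63, -0, 1.089, -0.019], TCP at [155.08, 605.438, 222.675] pointing down, gripper open.
Joint ranges: [-3, 3], [-0.9, 2.11], [0.09, 2.58], [-1.31, 4.45], [0.11, 2.69], [-2.54, 2.54]. Speed limits (rad/s): [2.39, 2.39, 3.01, 3.14, 3.14, 3.14].

INTERFACE

Orientations are given as a rotation vector (axis times angle).
In Python, from workcell import ctrl gives the robot as it stands.
- The arm moves only by the tool apply_moves, never from a script. Its argument "targets" is a list of rows, each an object of numbers: "tx", "ty", "tz": the shift along the world's x, y, z in m; "spin": the turn about the world's z in degrees. In form: [{"tx": .., "ty": .., "tz": .., "spin": ..}, ...]. A call has exactly 8 rows; each row is the pose to reach, as a shift and turn from the pose commanded when the call began; what a row does not reach only later rows make up. A row lasts 1/10 s, in which the tool goes at most 50 mm and 8.59 degrees, less where a joint would pass 70% of its speed; a pose out of reach is approached as far as the arm can. A call with a gripper value outside its range is refused whole. "gripper" is the closure, from -1 (fully open) to 1 (shut), set as the call begins (left out, the last holds). The fingers move at their own pace and stop on an object; the grip force is fixed at half the most. Time passes only in rows, so rows that repeat a pose let the fingers close, or fill a call up. It gives the time, the measured TCP pose, the force, the opening and the grip force at its end, in the units of the state.
- ctrl.get_obs(): the state, without advancing time (a new reading comes with each control period).
- ctrl.get_image(name): name is "side" or "top"; returns the picture (480x640x3 uint8, red, green, blue); there is no depth.
- ctrl.get_calibration(name): a dict with "fov_y" (degrees; the focal length in pixels is half the picture's height over the tangent of half this angle, whatever the lens; pixels are square), "cx", "cy" (the principal point, pixels), "dist" ([k1, k2, p1, p2, k3] as OpenCV has them; the pictures are not rectified), "rvec" (rotation vector, rad) and "tvec" (3), from world to camera coordinates, as OpenCV has them. Camera axes: x right, y down, z forward; pixel columns grow to the right and rows downward; lengths in mm; the calibration is good to about 2 mm. A picture is of the moment at which its call begins. get_calibration takes no time and is no camera call.
- ctrl.close_job(): hands the job in; it is judged then, once.
Trained networks look in the newest picture that a camera, given by its name, has taken for a name from the list of things; names that differ only in an ending like _2 or _b are one class to them, and where a whole thing is asked for, a point or a joint stands for the part that bears it (a point fixed in the world has none). Each returns a list of dicts, best first, with "score" (0 to 1); they miss things now and then, are a little off and sometimes report something else, mostly with a low value. They report only what shows in the picture. A call takes as long as a camera call.
- ctrl.outline_of(name, camera): "pixels" (480x640 bool, what is visible of it) and "box" ([left, top, right, bottom] in pixels, round what is visible of it).
- ctrl.pinpoint(name, camera): "uv" ([column, row] in pixels: a listed point, or the origin of a listed thing).
The state is a dict: "t": time; "qpos": joint angles; "qvel": joint speeds; "joint_torque": joint torques, N m; "ee_pos": TCP position; "orientation": TCP orientation; "ft_force": force on the tool from outside, world axes, zero at the start; "moment": the same for the moment, N m; "width": finger opening in mm; "grasp_force": force on a finger pad.
Only numpy, scipy, OpenCV 4.12 (cv2) and the standard library are available. Lean on these libraries where they do the work, as an engineer would, in place of code of your own. Each camera call takes 0.05 s, during which the arm holds its last target. There are 200 camera calls.

TASK

At the dry-cleaner's counter two rail feet each have a click wrench sitting on their clamp bolt; only one foot has a rail post standing in it. Turn that foot's wrench clockwise (seen from above) until the bolt comes up tight and the handle trips, kinking at its knuckle by about 20 degrees, then stop pulling and let go. Leave the wrench on the empty foot alone.

Things in the scene. Friction and masses are not known exactly. Their poses are not given: they have to be found in the camera images.
- post_grip (a point): Middle of the black round grip (26 mm thick, 85 mm long) of the wrench on the foot with the post. x points along the handle away from the bolt, z up. The wrench lies level, mid-height 59 mm, free space below. From the upright bolt axis outward: ring head 35 mm across, knuckle pin at 55 mm, steel bar 18 mm thick, grip 109 to 194 mm; this point is at 155 mm while straight (as at the start).
- post_bolt (a joint): Turn of that bolt with its seated wrench, rad, growing clockwise from above; starts at 0 to 0.5, tight at a hard stop at 1.0; friction 0.35 N m (2 to 3 N at the grip), stays where left. It sits on a fixed steel foot (disc 120 mm across, 10 mm thick), 55 mm on the robot's side of the axis of the upright aluminium post (32 mm across, top at 164 mm) in the foot's socket.
- post_knuckle (a joint): Kink of that wrench's breakaway knuckle, rad: 0 straight (start), growing as the handle bends clockwise from above against the head, about the upright knuckle pin. Straight until the bolt is tight; trips at about 1.0 N m (10 N sideways at the grip), then gives way at that same steady load and stays bent where left. End stop 0.7.
- spare_grip (a point): Same point on the identical wrench of the other foot, whose socket is empty (no post; its collar's top at 65 mm): a bystander, not to be moved. Either foot may be the left one; they stand about 320 to 450 mm apart, wrenches pointing roughly towards the robot.

How it is judged:
By the outcome, as a careful person would: the job done as asked, in the order asked, and still so for the second after the job is handed in, with the robot touching nothing.
It also fails if it takes over 38 s, if anything falls off the work surface, if the arm or the gripper's body presses on something with over 40 N, if the wrist force passes 120 N, or if a joint passes its speed limit or range.

## Working session

There is one attempt and no reset: what is moved stays moved. The work goes in short steps, Python scripts to look and compute and a tool call to move; the robot and the scene stay as the last step left them, time stands still between calls to the robot, and variables do not carry over. Pictures are saved under pics/ and viewed, at most 10 in all, crops included, and the job is handed in when it is done.

Besides the shell and the picture viewer there is one more tool, called after "Request:" as a command line: name --argument value ..., lists and objects as JSON in quotes. apply_moves: Moves the arm, as the interface text tells. Its arguments: {"type":"object","properties":{"targets":{"type":"array"},"gripper":{"type":"number"}},"required":["targets"]}

```bash
mkdir -p pics; cat > h.py <<'E'
import numpy as np, cv2
from workcell import ctrl
def cam(n):
    c=ctrl.get_calibration(n); f=240/np.tan(np.radians(c["fov_y"])/2)
    K=np.array([[f,0,c["cx"]],[0,f,c["cy"]],[0,0,1.]]); return K,np.array(c["dist"],float),np.array(c["rvec"],float),np.array(c["tvec"],float)
def onz(n,uv,z):
    K,d,r,t=cam(n); R=cv2.Rodrigues(r)[0]
    p=cv2.undistortPoints(np.array([[uv]],float),K,d)[0,0]
    D=R.T@np.array([p[0],p[1],1]); C=-R.T@t.ravel(); return C+D*(z-C[2])/D[2]
def proj(n,P):
    K,d,r,t=cam(n); return cv2.projectPoints(np.array(P,float).reshape(-1,1,3),r,t,K,d)[0][:,0]
E
python3 - <<'E'
from h import *
for n in("top","side"):
    im=ctrl.get_image(n); cv2.imwrite(f"pics/{n}0.png",im[:,:,::-1])
    for k in("post_grip","spare_grip"):
        for r in ctrl.pinpoint(k,n)[:3]: print(n,k,r["score"],r["uv"],onz(n,r["uv"],59).round(1))
    for k in("post_bolt","post_knuckle"):
        for r in ctrl.outline_of(k,n)[:2]: print(n,k,r["score"],r["box"])
o=ctrl.get_obs();print(o["t"],o["ee_pos"],o["orientation"],o["width"],ctrl.grip_point_offset)
E
```

```text
top post_grip 0.61 [422.9, 266.0] [ 499.3 -247.6   59. ]
top spare_grip 0.7 [152.1, 295.7] [450.3 166.7  59. ]
top post_bolt 0.8 [360.5, 162.4, 442.3, 292.0]
top post_knuckle 0.62 [389.3, 204.3, 443.6, 291.6]
side post_grip 0.73 [344.7, 199.7] [ 500.6 -245.9   59. ]
side spare_grip 0.97 [375.3, 369.0] [454.2 168.4  59. ]
side post_bolt 0.74 [272.3, 188.4, 365.2, 232.1]
side post_knuckle 0.94 [310.4, 192.8, 364.1, 212.1]
0.5 [155.06697121 605.39835396 222.61730004] [-3.92845935e-01 -3.11692907e+00  2.10560772e-04] 87.8169596091394 18.700000000000003
```

View pics/top0.png

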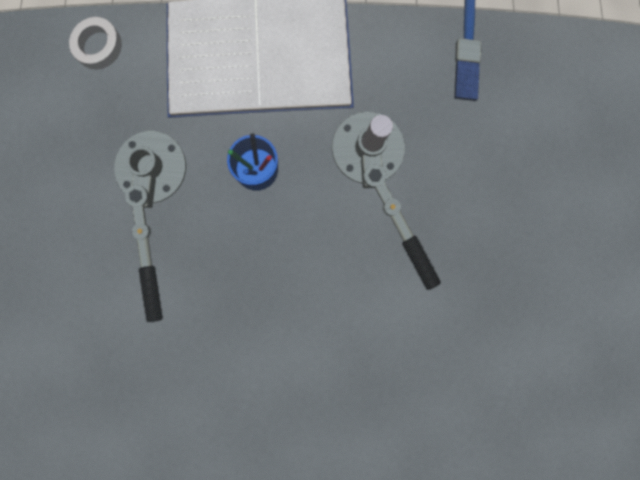

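View pics/side0.png

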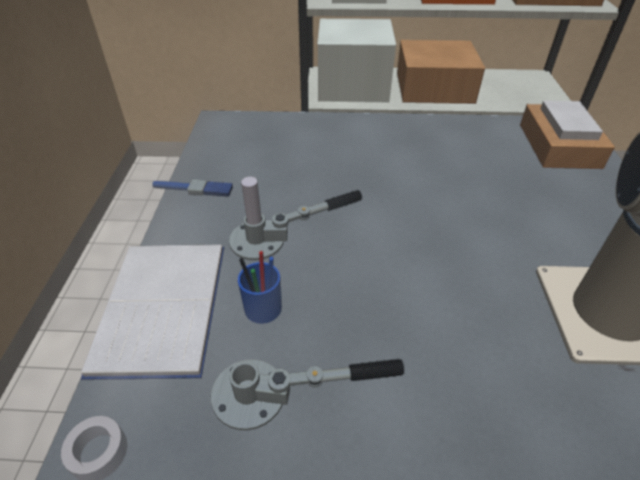

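The top view shows the post foot on the right: post top at about (381,125), bolt at (375,175), grip at (422,264). The spare wrench is on the left, with its grip at (151,294). The side view agrees. In the top view, clockwise moves the handle towards +y.

```bash
python3 - <<'E'
from h import *
b=onz("top",(375,175),66);k=onz("top",(392.5,207),66);g=np.array([500,-246.5,59])
print(b.round(),k.round(),np.hypot(*(g-b)[:2]),np.degrees(np.arctan2(*(g-b)[1::-1])),np.degrees(np.arctan2(*(g-k)[1::-1])))
print(onz("top",(372,150),65), proj("top",[[500,-246,59]]),proj("side",[[500,-246,59]]))
E
```

```text
[ 638. -172.   66.] [ 589. -199.   66.] 156.65659015354413 -151.772159110069 -152.07280270033928
[ 677.01764145 -168.00666309   65.        ] [[421.86417982 265.55192703]] [[344.97434932 199.66797191]]
```

Request:
apply_moves --targets '[{"tx": 0.04, "ty": -0.03, "tz": 0.0, "spin": -8}, {"tx": 0.08, "ty": -0.06, "tz": 0.0, "spin": -16}, {"tx": 0.12, "ty": -0.09, "tz": 0.0, "spin": -24}, {"tx": 0.16, "ty": -0.12, "tz": 0.0, "spin": -32}, {"tx": 0.2, "ty": -0.15, "tz": 0.0, "spin": -40}, {"tx": 0.24, "ty": -0.19, "tz": 0.0, "spin": -48}, {"tx": 0.27, "ty": -0.23, "tz": 0.0, "spin": -56}, {"tx": 0.3, "ty": -0.27, "tz": 0.0, "spin": -64}]'

```text
t: 1.3
ee_pos: [452.5, 339.1, 222.8]
orientation: [1.992, 2.429, 0.001]
ft_force: [-0.4, 0.7, -0.1]
width: 87.6
grasp_force: 0.0
```

Request:
apply_moves --targets '[{"tx": 0.01, "ty": -0.045, "tz": 0.0, "spin": -8}, {"tx": 0.02, "ty": -0.09, "tz": 0.0, "spin": -16}, {"tx": 0.03, "ty": -0.135, "tz": 0.0, "spin": -24}, {"tx": 0.04, "ty": -0.18, "tz": 0.0, "spin": -32}, {"tx": 0.04, "ty": -0.225, "tz": 0.0, "spin": -40}, {"tx": 0.04, "ty": -0.27, "tz": 0.0, "spin": -48}, {"tx": 0.04, "ty": -0.315, "tz": 0.0, "spin": -56}, {"tx": 0.04, "ty": -0.36, "tz": 0.0, "spin": -64}]'

```text
t: 2.1
ee_pos: [491.0, -21.1, 223.0]
orientation: [2.976, 1.005, 0.001]
ft_force: [0.9, -0.0, 0.2]
width: 87.7
grasp_force: 0.0
```

Request:
apply_moves --targets '[{"tx": 0.005, "ty": -0.045, "tz": 0.0, "spin": -5}, {"tx": 0.007, "ty": -0.09, "tz": 0.0, "spin": -10}, {"tx": 0.007, "ty": -0.135, "tz": 0.0, "spin": -10}, {"tx": 0.007, "ty": -0.18, "tz": -0.01, "spin": -10}, {"tx": 0.007, "ty": -0.215, "tz": -0.04, "spin": -10}, {"tx": 0.007, "ty": -0.225, "tz": -0.08, "spin": -10}, {"tx": 0.007, "ty": -0.225, "tz": -0.1, "spin": -10}, {"tx": 0.007, "ty": -0.225, "tz": -0.1, "spin": -10}]'

```text
t: 2.9
ee_pos: [496.0, -243.9, 119.8]
orientation: [-3.047, -0.747, 0.007]
ft_force: [-0.5, -0.1, 0.5]
width: 87.9
grasp_force: 0.0
```

```bash
python3 - <<'E'
from h import *
im=ctrl.get_image("top"); cv2.imwrite("pics/top1.png",cv2.resize(im[140:340,300:540,::-1],None,fx=2.5,fy=2.5))
o=ctrl.get_obs();print(o["t"],o["ee_pos"],o["qpos"]); R=cv2.Rodrigues(o["orientation"])[0];print(R[:,1],np.degrees(np.arctan2(R[1,1],R[0,1])))
E
```

```text
2.95 [ 497.29587356 -244.13043646  121.67679211] [-4.77849329e-01  4.60966865e-01  1.85380325e+00  3.18600454e-05
  8.29767000e-01  6.11150964e-01]
[ 0.46334926 -0.88617244 -0.00242492] -62.39647095152484
```

View pics/top1.png

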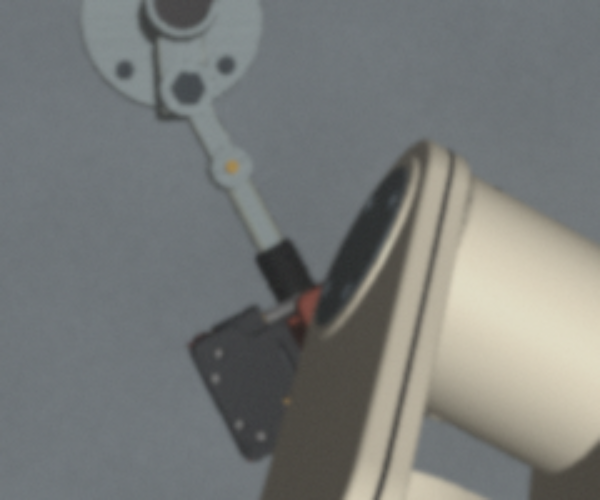

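The crop shows the gripper straddling the grip line, with its y axis square to the handle. I'll go down now.

Request:
apply_moves --targets '[{"tx": 0.003, "ty": -0.002, "tz": -0.015, "spin": 0}, {"tx": 0.003, "ty": -0.002, "tz": -0.03, "spin": 0}, {"tx": 0.003, "ty": -0.002, "tz": -0.045, "spin": 0}, {"tx": 0.003, "ty": -0.002, "tz": -0.06, "spin": 0}, {"tx": 0.003, "ty": -0.002, "tz": -0.075, "spin": 0}, {"tx": 0.003, "ty": -0.002, "tz": -0.082, "spin": 0}, {"tx": 0.003, "ty": -0.002, "tz": -0.082, "spin": 0}, {"tx": 0.003, "ty": -0.002, "tz": -0.082, "spin": 0}]'

```text
t: 3.75
ee_pos: [501.3, -246.4, 40.6]
orientation: [-3.051, -0.75, 0.0]
ft_force: [-0.3, -0.4, -0.3]
width: 87.5
grasp_force: 0.0
```

Request:
apply_moves --targets '[{"tx": 0, "ty": 0, "tz": 0, "spin": 0}, {"tx": 0, "ty": 0, "tz": 0, "spin": 0}, {"tx": 0, "ty": 0, "tz": 0, "spin": 0}, {"tx": 0, "ty": 0, "tz": 0, "spin": 0}, {"tx": 0, "ty": 0, "tz": 0, "spin": 0}, {"tx": 0, "ty": 0, "tz": 0, "spin": 0}, {"tx": 0, "ty": 0, "tz": 0, "spin": 0}, {"tx": 0, "ty": 0, "tz": 0, "spin": 0}]' --gripper -0.1

```text
t: 4.55
ee_pos: [501.1, -246.3, 40.7]
orientation: [-3.051, -0.75, 0.0]
ft_force: [0.1, 1.0, -0.5]
width: 48.6
grasp_force: 0.0
```

```bash
python3 - <<'E'
import numpy as np
b=np.array([638,-172]);f=lambda a:b+155*np.array([np.cos(np.radians(a)),np.sin(np.radians(a))])
for d in range(0,76,3): print(d,(f(-151.8-d)-f(-151.8)).round(1))
E
```

```text
0 [0. 0.]
3 [-3.6  7.2]
6 [-6.9 14.7]
9 [-9.8 22.3]
12 [-12.2  30. ]
15 [-14.3  37.9]
18 [-15.9  45.8]
21 [-17.2  53.8]
24 [-18.   61.9]
27 [-18.4  70. ]
30 [-18.3  78.1]
33 [-17.9  86.2]
36 [-17.   94.3]
39 [-15.7 102.3]
42 [-13.9 110.2]
45 [-11.8 118. ]
48 [ -9.2 125.7]
51 [ -6.3 133.3]
54 [ -2.9 140.7]
57 [  0.8 147.9]
60 [  4.9 154.9]
63 [  9.3 161.7]
66 [ 14.1 168.2]
69 [ 19.3 174.5]
72 [ 24.7 180.5]
75 [ 30.5 186.2]
```

Request:
apply_moves --targets '[{"tx": -0.0036, "ty": 0.0072, "tz": 0, "spin": -3}, {"tx": -0.0069, "ty": 0.0147, "tz": 0, "spin": -6}, {"tx": -0.0098, "ty": 0.0223, "tz": 0, "spin": -9}, {"tx": -0.0122, "ty": 0.03, "tz": 0, "spin": -12}, {"tx": -0.0143, "ty": 0.0379, "tz": 0, "spin": -15}, {"tx": -0.0159, "ty": 0.0458, "tz": 0, "spin": -18}, {"tx": -0.0172, "ty": 0.0538, "tz": 0, "spin": -21}, {"tx": -0.018, "ty": 0.0619, "tz": 0, "spin": -24}]'

```text
t: 5.35
ee_pos: [483.4, -184.6, 40.8]
orientation: [3.139, 0.096, 0.001]
ft_force: [-0.1, -1.7, -1.1]
width: 48.4
grasp_force: 1.1
```

```bash
python3 - <<'E'
from h import *
im=ctrl.get_image("top"); cv2.imwrite("pics/top2.png",cv2.resize(im[140:340,300:540,::-1],None,fx=2.5,fy=2.5))
o=ctrl.get_obs();print(o["t"],o["ee_pos"],o["ft_force"],o["width"])
for k in("post_grip",):
  for n in("top","side"):
    if n=="side": ctrl.get_image(n)
    for r in ctrl.pinpoint(k,n)[:2]: print(n,k,r["score"],r["uv"],onz(n,r["uv"],59).round(1))
E
```

```text
5.4 [ 483.072321   -183.60138678   40.70238479] [0.16277846 0.42932828 0.76072638] 48.33482618100772
side post_grip 0.86 [352.9, 215.6] [ 483.3 -193.2   59. ]
side post_grip 0.17 [375.2, 365.8] [454.1 162.8  59. ]
```

View pics/top2.png

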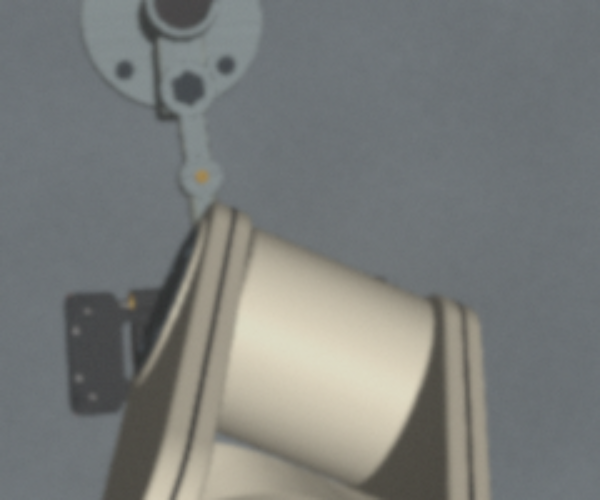

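The knuckle (200,177 in the crop) has swung with the bolt and the wrench is still straight. The side view puts the grip about 10 mm behind the tool, as planned. I'll continue in small steps and watch the force.

Request:
apply_moves --targets '[{"tx": -0.0002, "ty": 0.0027, "tz": 0, "spin": -1}, {"tx": -0.0003, "ty": 0.0054, "tz": 0, "spin": -2}, {"tx": -0.0004, "ty": 0.0081, "tz": 0, "spin": -3}, {"tx": -0.0004, "ty": 0.0108, "tz": 0, "spin": -4}, {"tx": -0.0004, "ty": 0.0135, "tz": 0, "spin": -5}, {"tx": -0.0003, "ty": 0.0162, "tz": 0, "spin": -6}, {"tx": -0.0002, "ty": 0.0189, "tz": 0, "spin": -7}, {"tx": -0.0001, "ty": 0.0216, "tz": 0, "spin": -8}]'

```text
t: 6.35
ee_pos: [483.2, -162.7, 40.7]
orientation: [3.139, -0.122, 0.0]
ft_force: [1.8, -1.9, 0.3]
width: 48.5
grasp_force: 1.0
```

Request:
apply_moves --targets '[{"tx": 0.0002, "ty": 0.0027, "tz": 0, "spin": -1}, {"tx": 0.0004, "ty": 0.0054, "tz": 0, "spin": -2}, {"tx": 0.0007, "ty": 0.0081, "tz": 0, "spin": -3}, {"tx": 0.0011, "ty": 0.0108, "tz": 0, "spin": -4}, {"tx": 0.0015, "ty": 0.0134, "tz": 0, "spin": -5}, {"tx": 0.002, "ty": 0.0161, "tz": 0, "spin": -6}, {"tx": 0.0025, "ty": 0.0187, "tz": 0, "spin": -7}, {"tx": 0.003, "ty": 0.0214, "tz": 0, "spin": -8}]'

```text
t: 7.15
ee_pos: [486.1, -141.2, 40.7]
orientation: [-3.123, 0.341, 0.0]
ft_force: [0.5, -2.5, -0.3]
width: 48.3
grasp_force: 1.0
```

Request:
apply_moves --targets '[{"tx": 0.0006, "ty": 0.0027, "tz": 0, "spin": -1}, {"tx": 0.0012, "ty": 0.0053, "tz": 0, "spin": -2}, {"tx": 0.0019, "ty": 0.0079, "tz": 0, "spin": -3}, {"tx": 0.0026, "ty": 0.0105, "tz": 0, "spin": -4}, {"tx": 0.0033, "ty": 0.0131, "tz": 0, "spin": -5}, {"tx": 0.0041, "ty": 0.0157, "tz": 0, "spin": -6}, {"tx": 0.005, "ty": 0.0183, "tz": 0, "spin": -7}, {"tx": 0.0059, "ty": 0.0208, "tz": 0, "spin": -8}]'

```text
t: 7.95
ee_pos: [491.9, -120.4, 40.7]
orientation: [-3.092, 0.558, 0.0]
ft_force: [0.2, -2.9, 0.4]
width: 48.2
grasp_force: 1.0
```

```bash
python3 - <<'E'
from h import *
im=ctrl.get_image("top"); cv2.imwrite("pics/top3.png",cv2.resize(im[140:340,250:490,::-1],None,fx=2.5,fy=2.5))
im=ctrl.get_image("side")
for r in ctrl.pinpoint("post_grip","side")[:2]: print(r["score"],r["uv"],onz("side",r["uv"],59).round(1))
E
```

```text
(no output)
```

View pics/top3.png

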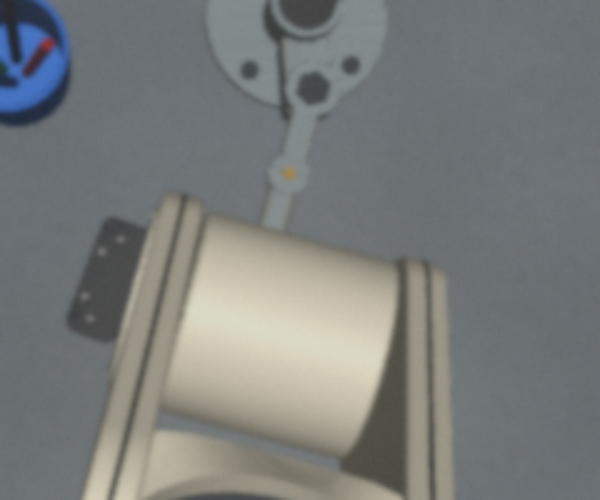

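The head and bar are still straight and the load is only friction (about 3 N), so the bolt isn't tight yet.

Request:
apply_moves --targets '[{"tx": 0.0005, "ty": 0.0013, "tz": 0, "spin": -0.5}, {"tx": 0.001, "ty": 0.0025, "tz": 0, "spin": -1}, {"tx": 0.0015, "ty": 0.0038, "tz": 0, "spin": -1.5}, {"tx": 0.002, "ty": 0.0051, "tz": 0, "spin": -2}, {"tx": 0.0025, "ty": 0.0063, "tz": 0, "spin": -2.5}, {"tx": 0.003, "ty": 0.0076, "tz": 0, "spin": -3}, {"tx": 0.0035, "ty": 0.0088, "tz": 0, "spin": -3.5}, {"tx": 0.004, "ty": 0.0101, "tz": 0, "spin": -4}]'

```text
t: 8.9
ee_pos: [495.4, -111.1, 40.5]
orientation: [3.07, -0.663, -0.002]
ft_force: [-4.4, -8.6, -1.2]
width: 48.6
grasp_force: 4.6
```

The force is up to 9.7 N, so the bolt is tight and at the trip load. I'll follow an arc about the knuckle pin from here.

Request:
apply_moves --targets '[{"tx": 0.0011, "ty": 0.0019, "tz": 0, "spin": -1.25}, {"tx": 0.0022, "ty": 0.0039, "tz": 0, "spin": -2.5}, {"tx": 0.0033, "ty": 0.0058, "tz": 0, "spin": -3.75}, {"tx": 0.0044, "ty": 0.0077, "tz": 0, "spin": -5}, {"tx": 0.0056, "ty": 0.0095, "tz": 0, "spin": -6.25}, {"tx": 0.0068, "ty": 0.0114, "tz": 0, "spin": -7.5}, {"tx": 0.008, "ty": 0.0132, "tz": 0, "spin": -8.75}, {"tx": 0.0092, "ty": 0.015, "tz": 0, "spin": -10}]'

```text
t: 9.7
ee_pos: [504.3, -96.2, 40.5]
orientation: [3.0, -0.929, -0.002]
ft_force: [-4.7, -7.7, 0.8]
width: 48.1
grasp_force: 4.6
```

```bash
python3 - <<'E'
from h import *
im=ctrl.get_image("top"); cv2.imwrite("pics/top4.png",cv2.resize(im[150:290,260:450,::-1],None,fx=4,fy=4,interpolation=cv2.INTER_CUBIC))
im=ctrl.get_image("side"); cv2.imwrite("pics/side4.png",cv2.resize(im[160:280,220:400,::-1],None,fx=4,fy=4,interpolation=cv2.INTER_CUBIC))
for r in ctrl.pinpoint("post_grip","side")[:2]: print(r["score"],r["uv"],onz("side",r["uv"],59).round(1))
E
```

```text
0.79 [342.9, 243.2] [ 504.7 -108.8   59. ]
```

View pics/top4.png

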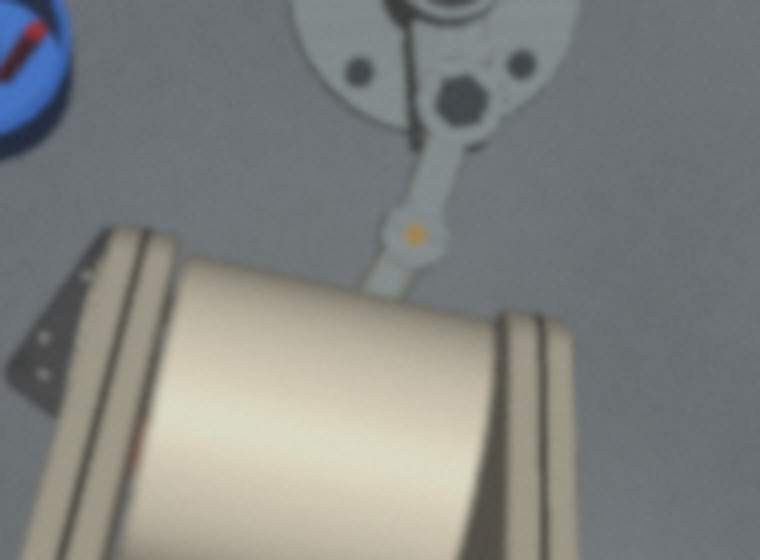

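The knuckle pin is at (415,235) in the crop and the bar beyond it is visibly bent. Both the tool geometry and the side view give a kink of about 10°, so it needs about 10° more.

Request:
apply_moves --targets '[{"tx": 0.0019, "ty": 0.0025, "tz": 0, "spin": -1.75}, {"tx": 0.0038, "ty": 0.0049, "tz": 0, "spin": -3.5}, {"tx": 0.0057, "ty": 0.0073, "tz": 0, "spin": -5.25}, {"tx": 0.0078, "ty": 0.0096, "tz": 0, "spin": -7}, {"tx": 0.0099, "ty": 0.0118, "tz": 0, "spin": -8.75}, {"tx": 0.0121, "ty": 0.014, "tz": 0, "spin": -10.5}, {"tx": 0.0121, "ty": 0.014, "tz": 0, "spin": -10.5}, {"tx": 0.0121, "ty": 0.014, "tz": 0, "spin": -10.5}]'

```text
t: 10.65
ee_pos: [516.6, -81.9, 40.5]
orientation: [2.903, -1.198, -0.002]
ft_force: [-3.7, -5.4, -0.1]
width: 48.8
grasp_force: 3.2
```

```bash
python3 - <<'E'
from h import *
o=ctrl.get_obs();R=cv2.Rodrigues(o["orientation"])[0];print(o["ee_pos"],o["ft_force"])
y=R[:2,1]; print(y)
pin=np.array([586,-154.2])
for s in(-1,1):
  h=o["ee_pos"][:2]+s*(o["width"]/2-13)*y-pin; print(s,np.degrees(np.arctan2(h[1],h[0]))-161.1)
im=ctrl.get_image("side")
for r in ctrl.pinpoint("post_grip","side")[:2]:
  p=onz("side",r["uv"],59)-[*pin,0]; print(r["score"],p,np.degrees(np.arctan2(p[1],p[0]))-161.1)
E
```

```text
[516.58351087 -81.91432015  40.47889336] [-3.67300789 -5.43900086 -0.11568672]
[-0.70537234 -0.70883575]
-1 -33.72594688200225
1 -20.760836353113433
0.91 [-74.63281698  71.01892111  59.        ] -24.678674664085122
```

The kink is about 21° by the tool and about 24° by the side view. I'll let go by opening the fingers, which draws the pushing pad back, and then rise straight up.

Request:
apply_moves --targets '[{"tx": -0.002, "ty": -0.002, "tz": 0, "spin": 0}, {"tx": -0.002, "ty": -0.002, "tz": 0, "spin": 0}, {"tx": -0.002, "ty": -0.002, "tz": 0, "spin": 0}, {"tx": -0.002, "ty": -0.002, "tz": 0, "spin": 0}, {"tx": -0.002, "ty": -0.002, "tz": 0, "spin": 0}, {"tx": -0.002, "ty": -0.002, "tz": 0, "spin": 0}, {"tx": -0.002, "ty": -0.002, "tz": 0, "spin": 0}, {"tx": -0.002, "ty": -0.002, "tz": 0, "spin": 0}]' --gripper -1

```text
t: 11.55
ee_pos: [515.3, -83.6, 40.7]
orientation: [-2.904, 1.199, -0.0]
ft_force: [0.2, 0.1, -0.0]
width: 87.6
grasp_force: 0.0
```

Request:
apply_moves --targets '[{"tx": -0.002, "ty": -0.002, "tz": 0.02, "spin": 0}, {"tx": -0.002, "ty": -0.002, "tz": 0.05, "spin": 0}, {"tx": -0.002, "ty": -0.002, "tz": 0.08, "spin": 0}, {"tx": -0.002, "ty": -0.002, "tz": 0.11, "spin": 0}, {"tx": -0.01, "ty": 0.03, "tz": 0.14, "spin": 0}, {"tx": -0.02, "ty": 0.07, "tz": 0.17, "spin": 0}, {"tx": -0.03, "ty": 0.11, "tz": 0.18, "spin": 0}, {"tx": -0.04, "ty": 0.15, "tz": 0.18, "spin": 0}]'

```text
t: 12.35
ee_pos: [476.0, 67.8, 222.9]
orientation: [-2.901, 1.199, -0.006]
ft_force: [1.9, -0.7, -0.9]
width: 87.3
grasp_force: 0.0
```

Request:
apply_moves --targets '[{"tx": 0.0, "ty": 0.045, "tz": 0, "spin": 0}, {"tx": 0.0, "ty": 0.09, "tz": 0, "spin": 0}, {"tx": 0.0, "ty": 0.135, "tz": 0, "spin": 0}, {"tx": 0.0, "ty": 0.18, "tz": 0, "spin": 0}, {"tx": 0.0, "ty": 0.22, "tz": 0, "spin": 0}, {"tx": 0, "ty": 0.25, "tz": 0, "spin": 0}, {"tx": 0, "ty": 0.26, "tz": 0, "spin": 0}, {"tx": 0, "ty": 0.26, "tz": 0, "spin": 0}]'

```text
t: 13.15
ee_pos: [503.6, 204.4, 205.7]
orientation: [-2.876, 1.07, 0.074]
ft_force: [0.6, 0.1, 0.4]
width: 87.9
grasp_force: 0.0
```

```bash
python3 - <<'E'
from h import *
im=ctrl.get_image("top"); cv2.imwrite("pics/top5.png",cv2.resize(im[150:290,260:450,::-1],None,fx=4,fy=4,interpolation=cv2.INTER_CUBIC))
for n in("top","side"):
    if n=="side": ctrl.get_image(n)
    for k in("post_grip","spare_grip"):
        for r in ctrl.pinpoint(k,n)[:1]:
            p=onz(n,r["uv"],59);print(n,k,r["score"],r["uv"],p.round(1),np.degrees(np.arctan2(p[1]+154.2,p[0]-586))-161.1)
E
```

```text
top post_grip 0.91 [318.0, 261.5] [505.4 -86.3  59. ] -21.223172313663184
side spare_grip 0.78 [377.6, 370.1] [450.7 170.2  59. ] -48.45544363082912
```

View pics/top5.png

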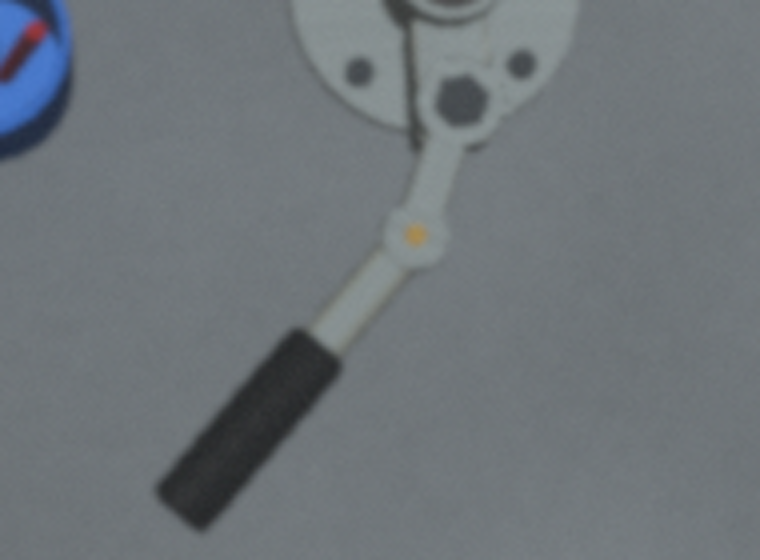

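The final view shows the head at about 19° and the handle at about 40°, a kink of about 21°. The spare grip hasn't moved. The arm stopped short of its last target, so I'll check it is still and in range before handing in.

Request:
apply_moves --targets '[{"tx": 0, "ty": -0.02, "tz": 0, "spin": 5}, {"tx": 0, "ty": -0.04, "tz": 0.0, "spin": 10}, {"tx": 0, "ty": -0.06, "tz": 0.0, "spin": 15}, {"tx": 0, "ty": -0.08, "tz": 0.0, "spin": 20}, {"tx": 0, "ty": -0.08, "tz": 0.0, "spin": 20}, {"tx": 0, "ty": -0.08, "tz": 0.0, "spin": 20}, {"tx": 0, "ty": -0.08, "tz": 0.0, "spin": 20}, {"tx": 0, "ty": -0.08, "tz": 0.0, "spin": 20}]'

```text
t: 14.25
ee_pos: [503.1, 125.2, 206.2]
orientation: [-3.027, 0.555, 0.091]
ft_force: [0.5, -0.4, 0.8]
width: 87.9
grasp_force: 0.0
```

```bash
python3 - <<'E'
from h import *
o=ctrl.get_obs();print(o["t"],o["ee_pos"],o["qpos"].round(2) if hasattr(o["qpos"],"round") else o["qpos"],o["qvel"])
if np.abs(o["qvel"]).max()<0.05 and o["ee_pos"][2]>180: print(ctrl.close_job())
E
```

```text
14.25 [503.12355713 125.23826672 206.22861182] [0.17 0.3  1.86 0.09 1.01 2.06] [ 0.00180624  0.0009886   0.00020827 -0.00165662  0.00133831 -0.00551724]
the job is handed in; nothing more can be done
None
```

Job handed in at 14.25 s: the post foot's bolt is tight, its wrench tripped with a kink of about 21° and was let go, the arm is clear, and the spare wrench was not touched.

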